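# True up a cocked ring blank in the chuck

## Task

The ring blank nipped in the chuck on the rotary table is cocked: one side of its face stands a few millimetres high. Take the brass-nosed truing bar from the tool rack, touch its nose lightly at points round the face to find the high side, and press that side down with the bar, firmly but gently, until the face lies level to within about 1.5 mm across the ring. Then stand the bar back in its own pocket of the rack; only the bar may touch the ring and chuck, and everything else stays where it is.

Things in the scene. Friction and masses are not known exactly. Their poses are not given: they have to be found in the camera images.
- rotary: Green rotary table fixed to the bench, 220 mm across, carrying a bright three-jaw chuck (190 mm across, top 135 mm above the bench). Origin: on the upright chuck axis at bench height; the small handwheel sticks out to +x; z up. Three dark jaws grip the ring blank from inside its bore; they end below its top face.
- ring_centre (a point): Ring blank: plain aluminium ring, 180 mm outside, 90 mm bore, 22 mm thick, held clear of the chuck body. This is a fixed point on the chuck axis, 171 mm above the bench; the middle of the ring's flat top face lies on this axis up to 3 mm above or below it. The face is tilted 0.017 to 0.034 rad, any way round, which this point does not show: at the rim one side is 1.5 to 3 mm high.
- ring_pivot (a point): Fixed point on the chuck axis at half the ring's thickness, 160 mm above the bench: the ring rocks about its own middle near here, alike in every direction, and stays where left. 75 mm out it begins to give at 13 to 16 N of push; touches under 8 N do not shift it. A press beside the high side leaves tilt another way; pressed too far it tilts the other way. Over 40 N bruises it.
- bar_handle (a point): Truing bar, loose, 0.34 to 0.5 kg, 136 mm long, upright in the rack: round steel handle 26 mm across, 66 mm tall, domed top, on a flange 40 mm across, 8 mm thick that rests on the rack; below it a brass shank 16 mm across, 62 mm long with a ball end. This point: on the handle's axis, 30 mm above the flange's upper face, 100 mm above the nose tip; z up along the bar.
- bar_nose (a point): The tip of the truing bar's ball-shaped brass nose (8 mm radius), the lowest point of the bar, 100 mm below bar_handle along the bar.
- rack_top (a point): Blue steel tool rack fixed on the bench, 250 by 80 mm, its top 85 mm above the bench. This point is the centre of its top; x runs along the rack, y across it. Three round pockets (through holes 24 mm across in a 10 mm plate, open below) lie on its centre line at x = -80, 0 and +80 mm; the bar, the collet holder and the drill chuck stand in them, in any order.
- collet_holder: Bystander in the rack: tool holder with a fat round slotted nut, 40 mm across, reaching 36 mm above its flange. Origin at its lower end.
- drill_chuck: Bystander in the rack: dark drill chuck tapering to a point, 38 mm across, reaching 49 mm above its flange. Origin at its lower end.
- chuck_key: Bystander: T-shaped chuck key lying on the bench, 110 by 130 mm, 22 mm high. Origin under the middle of its shaft.
- parallel: Bystander: ground steel parallel lying on the bench, 150 by 12 by 32 mm high. Origin under its centre.
- vee_block: Bystander: dark steel vee block, 70 by 60 by 48 mm high. Origin under its centre.
- spanner: Bystander: open-ended spanner lying on the bench, 190 mm long. Origin under its middle.
- micrometer: Bystander: micrometer lying on the bench, about 140 mm long. Origin under its middle.
- oil_bottle: Bystander: white plastic oil bottle, 56 mm across, 150 mm tall. Origin under its centre.
Mind the look-alikes: they are no part of the job. What is shaped like the part that bears bar_handle but turquoise is not meant.

How it is judged:
By the outcome, as a careful person would: the job done as asked, in the order asked, and still so for the second after the job is handed in, with the robot touching nothing.
It also fails if it takes over 72 s, if anything falls off the work surface, if the arm or the gripper's body presses on something with over 40 N, if the wrist force passes 120 N, or if a joint passes its speed limit or range.

## Robot

A 7-joint arm with a two-finger parallel gripper is mounted at the origin on the work surface. World frame = base frame: x ahead of the robot, y to its left, z up, the work surface at z = 0. Lengths are in mm, angles in rad, forces in N, time in s.
With the tool pointing down it reaches from about 400 to 875 mm from the base axis. Payload 4.4 kg.
Tool frame: the origin (TCP) lies at the very end of the fingers, on their centre line; the grasp point (between the pads) lies 19 mm behind it; y points along the fingers, z is the direction in which the jaws open and shut, and the axes are right-handed (so a half turn about y gives the same grasp; the last joint's range is limited). The gripper opens to 85 mm and grips with 20 to 120 N. Pads are 22 mm wide; open, the fingers measure 114 mm over their backs; the gripper's body (76 mm by 85 mm) begins 54 mm behind the grasp point. The pads swing forward as they close: fully open they stand 13 mm farther back than shut.
Start: joints at [1.188, 0.628, 0.038, 1.517, -0.027, 0.996, -0.02], TCP at [202.521, -617.659, 231.313] pointing down, gripper open.
Joint ranges: [-3.06, 3.06], [-0.37, 2.12], [-1.25, 1.32], [0.18, 2.47], [-1.1, 4.24], [0.23, 1.98], [-2.94, 2.94]. Speed limits (rad/s): [2.57, 2.57, 3.14, 3.14, 3.14, 3.14, 3.14].

## Interface

Orientations are given as [roll, pitch, yaw] about the fixed x, y, z axes, in that order (R = Rz(yaw) Ry(pitch) Rx(roll)).
In Python, from cell import * gives the robot as it stands.
- The arm moves only by the tool apply_moves, never from a script. Its argument "targets" is a list of rows, each a list of 6 numbers: the shift along the tool's x, y, z in units of 40 mm (1.0 is 40 mm), then the turn, a rotation vector about the tool's x, y, z in units of 8 degrees (1.0 is 8 degrees). A call has 1 to 12 rows; each row shifts and turns the commanded pose from where the row before left it, along the tool's axes as they then stand; what a row does not reach is not made up. A row lasts 1/8 s, in which the tool goes at most 62.5 mm and 10.7 degrees, less where a joint would pass 70% of its speed; a pose out of reach is approached as far as the arm can. A call is refused whole if a number of a shift passes 1 or a number of a turn 1, either way. A call with a gripper value outside its range is refused whole. "jaw" is the gripper command: -1 is shut, 1 is fully open, values between are in proportion, set as the call begins (left out, the last holds). The fingers move at their own pace and stop on an object; the grip force is fixed at half the most. Time passes only in rows, so rows that do not move let the fingers close. It gives the time, the measured TCP pose, the force and the opening at its end, in the units of the state.
- read_state(): the state, without advancing time (a new reading comes with each control period).
- get_image(name): name is "scene" or "top"; returns the picture (420x560x3 uint8, red, green, blue); there is no depth.
- calibration(name): a dict with "fx", "fy", "cx", "cy" (pixels), "world_from_camera" (4x4, takes a point from camera to world coordinates). Camera axes: x right, y down, z forward; pixel columns grow to the right and rows downward; lengths in mm; the calibration is good to about 2 mm. A picture is of the moment at which its call begins. calibration takes no time and is no camera call.
- finish_job(): hands the job in, once; it reports no verdict.
The state is a dict: "clock": time; "qpos": joint angles; "qd": joint speeds; "tau": joint torques, N m; "eef_pos": TCP position; "tool_rot": TCP orientation; "force": force on the tool from outside, world axes, zero at the start; "torque": the same for the moment, N m; "width": finger opening in mm.
Only numpy, scipy, OpenCV 4.12 (cv2) and the standard library are available. Lean on these libraries where they do the work, as an engineer would, in place of code of your own. Each camera call takes 0.05 s, during which the arm holds its last target. There are 200 camera calls.

## Working session

There is one attempt and no reset: what is moved stays moved. The work goes in short steps, Python scripts to look and compute and a tool call to move; the robot and the scene stay as the last step left them, time stands still between calls to the robot, and variables do not carry over. Pictures are saved under pics/ and viewed, about 8 in all and at most 12, crops included, and the job is handed in when it is done.

Besides the shell and the picture viewer there is one more tool, called by a JSON object that holds its "name" and its "arguments". apply_moves: Moves the arm, as the interface text tells. Its arguments: {"type":"object","properties":{"targets":{"type":"array"},"jaw":{"type":"number"}},"required":["targets"]}

```bash
mkdir -p pics; ls; python3 - <<'E'
from cell import *
import cv2
for n in ("scene","top"):
    im=get_image(n); cv2.imwrite(f"pics/{n}0.png",im[:,:,::-1])
    c=calibration(n); print(n,c["fx"],c["fy"],c["cx"],c["cy"],c["world_from_camera"])
print(read_state())
E
```

```text
pics
scene 406.3667411860159 406.3667411860159 273.5281034254437 205.27531553185895 [[ 8.38221625e-01  3.39786718e-01 -4.26531937e-01  9.99779598e+02]
 [ 5.44879320e-01 -4.90069297e-01  6.80395922e-01 -7.00032316e+02]
 [ 2.21592905e-02 -8.02731007e-01 -5.95929439e-01  7.96607000e+02]
 [ 0.00000000e+00  0.00000000e+00  0.00000000e+00  1.00000000e+00]]
top 386.2072281895267 386.2072281895267 276.5483973351891 207.86505264074717 [[ 2.89201852e-02 -9.97781036e-01  5.99718940e-02  4.99392022e+02]
 [-9.99123208e-01 -3.06718779e-02 -2.84965130e-02  4.10733202e+01]
 [ 3.02727309e-02 -5.90951867e-02 -9.97793225e-01  1.02190421e+03]
 [ 0.00000000e+00  0.00000000e+00  0.00000000e+00  1.00000000e+00]]
{'clock': 0.1, 'qpos': array([ 1.18821439,  0.62920226,  0.03847019,  1.51822763, -0.02698559,
        0.99632689, -0.01995698]), 'qd': array([-0.00011177, -0.0023619 , -0.00026725, -0.00299659, -0.00039469,
        0.00024289, -0.00141688]), 'tau': array([ 2.95065649e-03, -5.64541090e+01,  1.23034056e+00, -1.93977034e+01,
        1.12188325e-02,  5.35233936e-03, -3.03265274e-06]), 'eef_pos': array([ 202.32500719, -617.1393512 ,  230.52773604]), 'tool_rot': array([-1.57244137e+00, -3.99828412e-05, -2.82477948e+00]), 'force': array([ 0.12479222, -0.42150162,  0.03251591]), 'torque': array([0.02531993, 0.01602771, 0.05425519]), 'width': 85.4694205910294}
```

View pics/scene0.png

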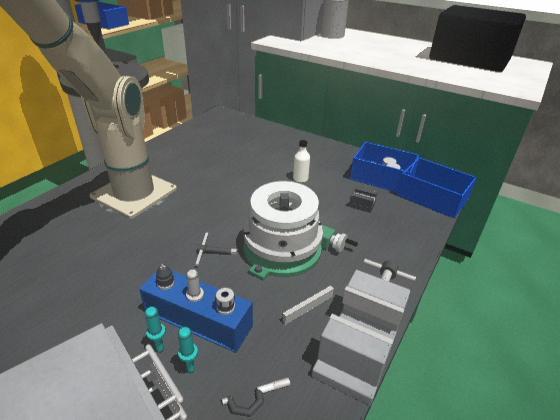

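View pics/top0.png

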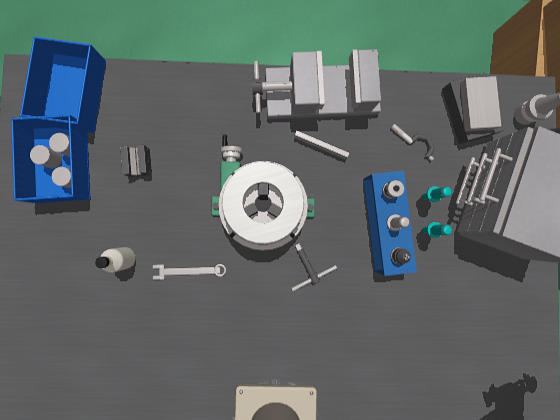

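```bash
cat > h.py <<'E'
import numpy as np, cv2
from cell import *
def ray(n,u,v):
    c=calibration(n); T=np.array(c["world_from_camera"])
    d=T[:3,:3]@np.array([(u-c["cx"])/c["fx"],(v-c["cy"])/c["fy"],1]); return T[:3,3],d/np.linalg.norm(d)
def onz(n,u,v,z):
    o,d=ray(n,u,v); return o+d*(z-o[2])/d[2]
def cross(a,b):
    (o1,d1),(o2,d2)=a,b
    s=np.linalg.lstsq(np.c_[d1,-d2],o2-o1,rcond=None)[0]
    p,q=o1+d1*s[0],o2+d2*s[1]; return (p+q)/2,np.linalg.norm(p-q)
def proj(n,p):
    c=calibration(n); T=np.linalg.inv(np.array(c["world_from_camera"])); q=T[:3,:3]@p+T[:3,3]
    return np.array([c["fx"]*q[0]/q[2]+c["cx"],c["fy"]*q[1]/q[2]+c["cy"]])
E
python3 - <<'E'
from h import *
t=cv2.imread("pics/top0.png"); s=cv2.imread("pics/scene0.png")
hsv=cv2.cvtColor(t,cv2.COLOR_BGR2HSV)
m=cv2.inRange(hsv,(105,120,40),(120,255,255)); m[:,:350]=0;m[:,430:]=0
cs,_=cv2.findContours(m,0,2); c=max(cs,key=cv2.contourArea)
W=np.array([onz("top",*p[0],85)[:2] for p in c],np.float32)
r=cv2.minAreaRect(W); print("rack",r); 
# ring
m=((hsv[:,:,2]>165)&(hsv[:,:,1]<50)).astype(np.uint8)*255; m[:150]=0;m[255:]=0;m[:,:205]=0;m[:,320:]=0
cs,_=cv2.findContours(m,0,1); c=max(cs,key=cv2.contourArea)
W=np.array([onz("top",*p[0],171)[:2] for p in c],np.float32); print("ring",cv2.fitEllipse(W),cv2.boundingRect(c))
for n,i,b in(("top",t,(360,165,470,275)),("scene",s,(130,250,260,380))):
    x0,y0,x1,y1=b; cr=cv2.resize(i[y0:y1,x0:x1],None,fx=4 if n=="scene" else 4,fy=4,interpolation=cv2.INTER_CUBIC); cv2.imwrite(f"pics/c_{n}.png",cr)
a=cv2.imread("pics/c_top.png");b=cv2.imread("pics/c_scene.png"); b=b[:,:]
h=np.zeros((520,800,3),np.uint8); h[:440,:400]=a[:,:400]; h[:,400:]=b[:, :400]; cv2.imwrite("pics/crop.png",h)
E
```

```text
rack ((527.0680541992188, -263.02545166015625), (251.1900634765625, 102.4432144165039), 7.82390022277832)
ring ((562.881103515625, 47.45009231567383), (179.21868896484375, 194.3374786376953), 0.676613450050354) (219, 161, 89, 82)
```

View pics/crop.png

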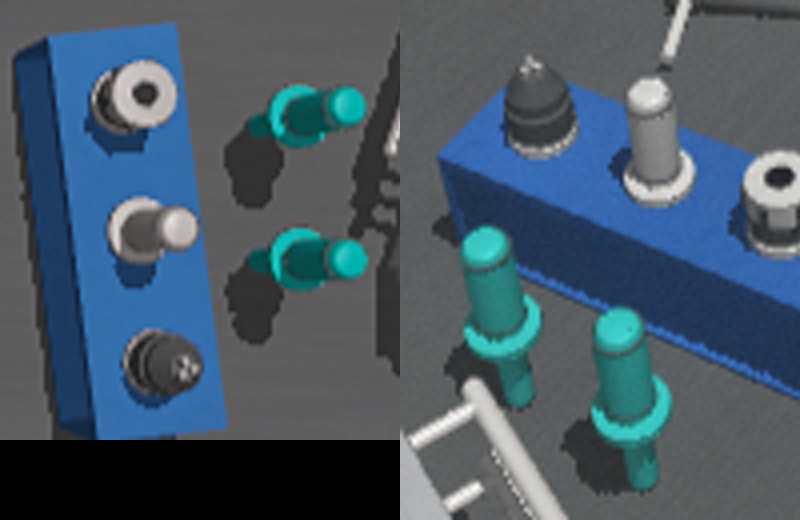

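```bash
python3 - <<'E'
from h import *
print("dome",onz("top",404.7,221.8,157),onz("scene",192.3,272.5,157))
print("flange",onz("top",394.2,222.5,93),onz("scene",194.3,293.8,93))
K=[onz("top",360+a/4,165+b/4,85)[:2] for a,b in((48,38),(175,22),(228,428),(98,440))]
K=np.array(K); print("rack",K.round(1),K.mean(0), np.degrees(np.arctan2(*(K[0]+K[1]-K[2]-K[3])[::-1])))
# ring top from both views, outer ellipse of the bright face, bore too
for n in("top","scene"):
    i=cv2.imread(f"pics/{n}0.png"); c0=proj(n,np.array([560,45,171])); print(n,c0)
    x,y=map(int,c0-55); cv2.imwrite(f"pics/r_{n}.png",cv2.resize(i[y:y+110,x:x+110],None,fx=3.6,fy=3.6,interpolation=2)); print(x,y)
h=np.hstack([cv2.imread(f"pics/r_{n}.png") for n in("top","scene")]); cv2.imwrite("pics/ring.png",h)
E
```

```text
dome [ 528.7208415 -274.4653552  157.       ] [ 530.53678754 -272.19669504  157.        ]
flange [ 528.42888214 -272.08169211   93.        ] [ 531.44342878 -275.75169249   93.        ]
rack [[ 645.2 -218.3]
 [ 657.8 -297.2]
 [ 409.9 -332.1]
 [ 400.6 -252.4]] [ 528.36938317 -275.00529102] 7.968571497712688
top [263.89619376 203.19478128]
208 148
scene [282.45903542 200.57145821]
227 145
```

View pics/ring.png

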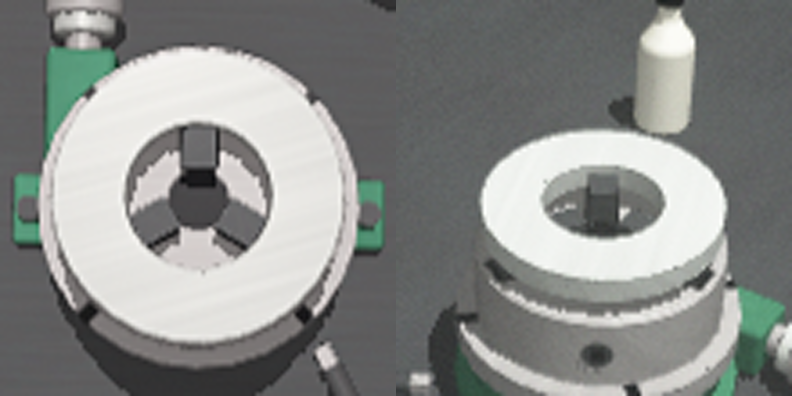

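```bash
python3 - <<'E'
from h import *
print(onz("top",263.1,202.5,171),onz("scene",284.6,201.7,171))
from scipy.spatial.transform import Rotation as R
s=read_state(); Rt=R.from_euler("xyz",s["tool_rot"]); print(Rt.as_matrix().round(3))
d=np.array([529.5,-274,230])-s["eef_pos"]; print(d, Rt.inv().apply(d)/40)
yaw=np.radians(7.97)-np.pi; print("turn about tool y (deg):", np.degrees(-(yaw-s["tool_rot"][2])))
E
```

```text
[561.48222207  46.80334451 171.        ] [567.27943361  43.93002492 171.        ]
[[-0.95  -0.001  0.312]
 [-0.312  0.002 -0.95 ]
 [ 0.    -1.    -0.002]]
[327.17499281 343.1393512   -0.52773604] [-10.44485306   0.02199355  -5.6033286 ]
turn about tool y (deg): 10.182057549381886
```

```bash
python3 - <<'E'
from h import *
print(cross(ray("top",458,235),ray("scene",100,325)),cross(ray("top",457,258),ray("scene",100,325)),cross(ray("top",537,128),ray("scene",100,325)))
for z in(0,60,120,200): print(z,onz("top",458,235,z),onz("scene",100,325,z))
E
```

```text
(array([ 481.00232394, -440.20409856,  121.65880628]), np.float64(62.70274476662026)) (array([ 437.39301957, -438.87151821,   89.18790407]), np.float64(25.593223433149927)) (array([ 672.18985168, -502.64526306,  334.14775709]), np.float64(106.55345764304077))
0 [ 5.02966886e+02 -4.76301732e+02  1.13686838e-13] [ 352.22959689 -413.01496751    0.        ]
60 [ 502.75699194 -445.92461572   60.        ] [ 401.00270592 -434.63295596   60.        ]
120 [ 502.54709765 -415.54749945  120.        ] [ 449.77581495 -456.25094441  120.        ]
200 [ 502.2672386  -375.04467776  200.        ] [ 514.80662699 -485.07492901  200.        ]
```

{"name": "apply_moves", "arguments": {"targets": [[-0.5,-0.5,-0.9,0,0,0],[-0.9,-0.5,-0.8,0,0,0],[-0.9,0,-0.5,0,0,0],[-0.9,0,-0.4,0,0,0],[-0.9,0,-0.4,0,0,0],[-0.9,0,-0.4,0,0,0],[-0.9,0,-0.4,0,0,0],[-0.9,0,-0.4,0,0,0],[-0.9,0,-0.4,0,0,0],[-0.9,0,-0.4,0,0,0],[-0.9,0,-0.4,0,0.6,0],[-0.9,0,-0.3,0,0.67,0]], "jaw": 0.4}}

```text
clock: 1.6
eef_pos: [529.1, -272.7, 271.0]
tool_rot: [-1.572, -0.001, -3.005]
force: [-0.2, -1.0, -0.0]
width: 59.9
```

```bash
cat >> h.py <<'E'
from scipy.spatial.transform import Rotation as R
def need(p,q=None):
    s=read_state(); Rt=R.from_euler("xyz",s["tool_rot"]); d=np.array(p)-s["eef_pos"]
    print("t",s["clock"],"pos",s["eef_pos"].round(1),"F",s["force"].round(1),"w",round(s["width"],1),"rot",s["tool_rot"].round(4),"units",(Rt.inv().apply(d)/40).round(3))
    if q is not None: print("turn",(np.degrees((Rt.inv()*R.from_euler("xyz",q)).as_rotvec())/8).round(3))
E
python3 - <<'E'
from h import *
need([529.5,-274,200],[-np.pi/2,0,-3.0025])
E
```

```text
t 1.6 pos [ 529.1 -272.7  271. ] F [-0.2 -1.  -0. ] w 59.9 rot [-1.5716e+00 -8.0000e-04 -3.0046e+00] units [-0.006  1.775  0.035]
turn [ 0.006 -0.015  0.005]
```

{"name": "apply_moves", "arguments": {"targets": [[0,0.7,0.03,0,0,0],[0,0.8,0,0,0,0],[0,0.8,0,0,0,0],[0,0.8,0,0,0,0],[0,0.6,0,0,0,0],[0,0.4,0,0,0,0],[0,0.1,0,0,0,0],[0,0,0,0,0,0]]}}

```text
clock: 2.6
eef_pos: [529.1, -275.4, 103.7]
tool_rot: [-1.57, 0.001, -3.002]
force: [-0.1, 0.5, 0.2]
width: 59.9
```

```bash
python3 - <<'E'
from h import *
need([529.5,-274,104],[-np.pi/2,0,-3.0025])
cv2.imwrite("pics/s1.png",cv2.resize(get_image("scene")[230:360,110:290,::-1],None,fx=4,fy=4,interpolation=2))
E
```

```text
t 2.6 pos [ 529.1 -275.4  103.7] F [-0.1  0.5  0.2] w 59.9 rot [-1.5704e+00  6.0000e-04 -3.0021e+00] units [-0.015 -0.008 -0.033]
turn [-0.003  0.003 -0.004]
```

View pics/s1.png

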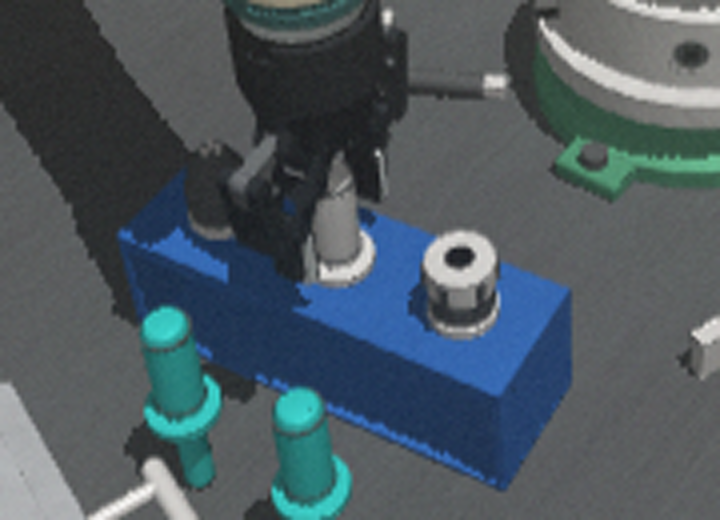

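{"name": "apply_moves", "arguments": {"targets": [[0,0,0,0,0,0],[0,0,0,0,0,0],[0,0,0,0,0,0],[0,0,0,0,0,0],[0,0,0,0,0,0],[0,0,0,0,0,0]], "jaw": -1}}

```text
clock: 3.4
eef_pos: [529.1, -275.0, 104.1]
tool_rot: [-1.571, 0.001, -3.002]
force: [-1.8, 1.3, 6.5]
width: 24.5
```

{"name": "apply_moves", "arguments": {"targets": [[0,-0.2,0,0,0,0],[0,-0.5,0,0,0,0],[0,-0.7,0,0,0,0],[0,-0.8,0,0,0,0],[0,-0.9,0,0,0,0],[0,-0.9,0,0,0,0],[0,-0.6,0,0,0,0],[0,-0.3,0,0,0,0],[0,0,0,0,0,0]]}}

```text
clock: 4.53
eef_pos: [528.7, -275.3, 299.4]
tool_rot: [-1.571, 0.0, -3.002]
force: [0.0, -0.8, -4.3]
width: 24.6
```

```bash
python3 - <<'E'
from h import *
need([638,45.5,300],[-np.pi/2,0,-3.0025])
a=get_image("scene")[120:320,120:320,::-1]; b=get_image("top")[130:330,300:500,::-1]
cv2.imwrite("pics/s2.png",cv2.resize(np.hstack([a,b]),None,fx=2,fy=2,interpolation=2))
for o in(np.array([0,0,-81]),np.array([0,0,15])): print(proj("scene",read_state()["eef_pos"]+o)-120)
E
```

```text
t 4.525 pos [ 528.7 -275.3  299.4] F [ 0.  -0.8 -4.3] w 24.6 rot [-1.5705e+00  4.0000e-04 -3.0022e+00] units [-3.82  -0.015 -7.563]
turn [-0.002  0.002 -0.003]
[ 67.65092915 132.23398458]
[62.45176842 95.46808578]
```

View pics/s2.png

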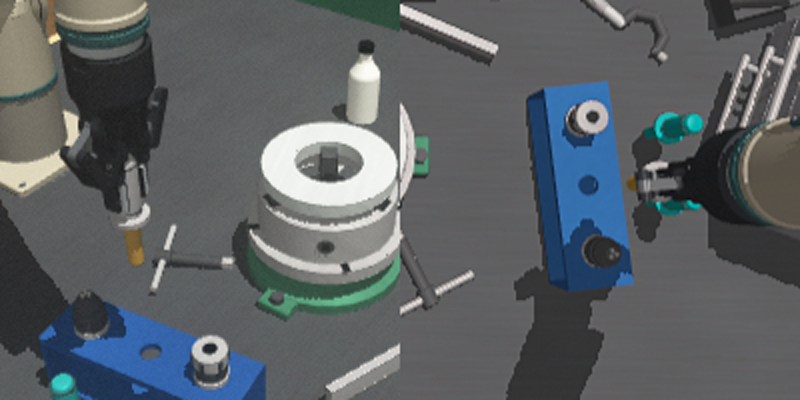

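{"name": "apply_moves", "arguments": {"targets": [[-0.2,0,-0.5,0,0,0],[-0.2,0,-0.8,0,0,0],[-0.2,0,-0.9,0,0,0],[-0.3,0,-0.9,0,0,0],[-0.3,0,-0.9,0,0,0],[-0.3,0,-0.9,0,0,0],[-0.2,0.2,-0.7,0,0,0],[0,0.4,-0.36,0,0,0],[0,0.3,0,0,0,0],[0,0,0,0,0,0],[0,0,0,0,0,0]]}}

```text
clock: 6.0
eef_pos: [563.2, -30.8, 263.6]
tool_rot: [-1.57, 0.0, -3.004]
force: [1.4, -0.3, -3.6]
width: 24.7
```

```bash
python3 - <<'E'
from h import *
need([563,-29.5,258],[-np.pi/2,0,-3.0025]); need([563,-29.5,258])
E
```

```text
t 6.0 pos [563.2 -30.8 263.6] F [ 1.4 -0.3 -3.6] w 24.7 rot [-1.5702e+00  5.0000e-04 -3.0038e+00] units [ 0.002  0.14  -0.032]
turn [-0.004 -0.009 -0.003]
t 6.0 pos [563.2 -30.8 263.6] F [ 1.4 -0.3 -3.6] w 24.7 rot [-1.5702e+00  5.0000e-04 -3.0038e+00] units [ 0.002  0.14  -0.032]
```

{"name": "apply_moves", "arguments": {"targets": [[0,0.05,-0.03,0,0,0],[0,0.05,0,0,0,0],[0,0.03,0,0,0,0],[0,0,0,0,0,0]]}}

```text
clock: 6.5
eef_pos: [562.7, -28.6, 258.0]
tool_rot: [-1.571, -0.0, -3.002]
force: [1.0, 0.2, -4.1]
width: 24.8
```

{"name": "apply_moves", "arguments": {"targets": [[0,0.025,0,0,0,0],[0,0,0,0,0,0]]}}

```text
clock: 6.75
eef_pos: [562.7, -28.5, 257.1]
tool_rot: [-1.571, -0.0, -3.002]
force: [-0.4, 0.6, -3.3]
width: 24.5
```

{"name": "apply_moves", "arguments": {"targets": [[0,0.025,0,0,0,0],[0,0,0,0,0,0]]}}

```text
clock: 7.0
eef_pos: [562.7, -28.5, 256.0]
tool_rot: [-1.571, -0.0, -3.002]
force: [-0.5, -0.5, -2.5]
width: 24.5
```

{"name": "apply_moves", "arguments": {"targets": [[0,0.0125,0,0,0,0],[0,0,0,0,0,0]]}}

```text
clock: 7.25
eef_pos: [562.8, -28.5, 255.6]
tool_rot: [-1.571, -0.0, -3.002]
force: [-0.0, 0.7, -3.2]
width: 24.7
```

{"name": "apply_moves", "arguments": {"targets": [[0,0.0125,0,0,0,0],[0,0,0,0,0,0]]}}

```text
clock: 7.5
eef_pos: [562.8, -28.5, 255.1]
tool_rot: [-1.571, -0.0, -3.002]
force: [1.2, -0.6, -3.9]
width: 25.0
```

{"name": "apply_moves", "arguments": {"targets": [[0,0.015,0,0,0,0],[0,0,0,0,0,0]]}}

```text
clock: 7.75
eef_pos: [562.7, -28.5, 254.5]
tool_rot: [-1.571, -0.0, -3.002]
force: [-0.0, 0.4, -3.3]
width: 24.6
```

{"name": "apply_moves", "arguments": {"targets": [[0,0.015,0,0,0,0],[0,0,0,0,0,0]]}}

```text
clock: 8.0
eef_pos: [562.7, -28.5, 253.9]
tool_rot: [-1.571, -0.0, -3.002]
force: [-0.0, -0.2, -3.7]
width: 24.5
```

{"name": "apply_moves", "arguments": {"targets": [[0,0.015,0,0,0,0],[0,0,0,0,0,0]]}}

```text
clock: 8.25
eef_pos: [562.7, -28.5, 253.3]
tool_rot: [-1.571, -0.0, -3.002]
force: [-0.6, -0.3, -3.5]
width: 24.6
```

{"name": "apply_moves", "arguments": {"targets": [[0,0.0125,0,0,0,0],[0,0,0,0,0,0]]}}

```text
clock: 8.5
eef_pos: [562.8, -28.5, 252.8]
tool_rot: [-1.571, -0.0, -3.002]
force: [0.2, 0.3, -4.5]
width: 24.8
```

{"name": "apply_moves", "arguments": {"targets": [[0,0.0125,0,0,0,0],[0,0,0,0,0,0]]}}

```text
clock: 8.75
eef_pos: [562.7, -28.5, 252.3]
tool_rot: [-1.571, -0.0, -3.002]
force: [-0.7, 0.6, -3.3]
width: 24.5
```

{"name": "apply_moves", "arguments": {"targets": [[0,0.0125,0,0,0,0],[0,0,0,0,0,0]]}}

```text
clock: 9.0
eef_pos: [562.8, -28.5, 251.8]
tool_rot: [-1.571, -0.0, -3.002]
force: [0.4, -0.5, -3.7]
width: 24.8
```

{"name": "apply_moves", "arguments": {"targets": [[0,0.0125,0,0,0,0],[0,0,0,0,0,0]]}}

```text
clock: 9.25
eef_pos: [562.8, -28.5, 251.3]
tool_rot: [-1.571, 0.0, -3.002]
force: [-0.3, -0.5, -3.3]
width: 24.8
```

{"name": "apply_moves", "arguments": {"targets": [[0,0.0125,0,0,0,0],[0,0,0,0,0,0]]}}

```text
clock: 9.5
eef_pos: [562.9, -28.5, 251.1]
tool_rot: [-1.571, 0.0, -3.002]
force: [-0.8, 0.3, -2.1]
width: 24.9
```

{"name": "apply_moves", "arguments": {"targets": [[0,0.0125,0,0,0,0],[0,0,0,0,0,0]]}}

```text
clock: 9.75
eef_pos: [563.0, -28.5, 250.8]
tool_rot: [-1.571, 0.001, -3.002]
force: [-1.4, 0.2, 2.0]
width: 24.8
```

{"name": "apply_moves", "arguments": {"targets": [[0,-0.2,0,0,0,0],[-0.5,0,-0.4,0,0,0],[-0.6,0,-0.45,0,0,0],[-0.6,0,-0.45,0,0,0],[-0.41,0.05,-0.27,0,0,0],[0,0.03,0,0,0,0],[0,0,0,0,0,0]]}}

```text
clock: 10.62
eef_pos: [636.8, 44.4, 254.7]
tool_rot: [-1.57, -0.002, -3.003]
force: [-0.7, 0.2, -4.0]
width: 24.5
```

{"name": "apply_moves", "arguments": {"targets": [[0,0.0125,0,0,0,0],[0,0,0,0,0,0]]}}

```text
clock: 10.88
eef_pos: [637.3, 44.7, 254.9]
tool_rot: [-1.571, -0.0, -3.003]
force: [-0.1, 0.2, -3.8]
width: 24.5
```

{"name": "apply_moves", "arguments": {"targets": [[0,0.0125,0,0,0,0],[0,0,0,0,0,0]]}}

```text
clock: 11.12
eef_pos: [637.6, 45.3, 254.2]
tool_rot: [-1.571, 0.0, -3.002]
force: [-0.5, -0.2, -2.7]
width: 24.7
```

{"name": "apply_moves", "arguments": {"targets": [[0,0.0125,0,0,0,0],[0,0,0,0,0,0]]}}

```text
clock: 11.38
eef_pos: [637.6, 45.4, 253.5]
tool_rot: [-1.571, -0.0, -3.002]
force: [0.5, 0.4, -2.5]
width: 25.1
```

{"name": "apply_moves", "arguments": {"targets": [[0,0.0125,0,0,0,0],[0,0,0,0,0,0]]}}

```text
clock: 11.62
eef_pos: [637.6, 45.4, 253.1]
tool_rot: [-1.571, -0.0, -3.002]
force: [-0.6, 0.8, -3.0]
width: 24.9
```

{"name": "apply_moves", "arguments": {"targets": [[0,0.0125,0,0,0,0],[0,0,0,0,0,0]]}}

```text
clock: 11.88
eef_pos: [637.7, 45.4, 252.8]
tool_rot: [-1.571, 0.0, -3.002]
force: [-0.6, -0.3, -2.3]
width: 24.4
```

{"name": "apply_moves", "arguments": {"targets": [[0,0.0125,0,0,0,0],[0,0,0,0,0,0]]}}

```text
clock: 12.12
eef_pos: [637.8, 45.4, 252.6]
tool_rot: [-1.571, 0.001, -3.002]
force: [-0.8, -0.2, 0.9]
width: 24.8
```

{"name": "apply_moves", "arguments": {"targets": [[0,-0.2,0,0,0,0],[0.4,0,-0.5,0,0,0],[0.45,0,-0.6,0,0,0],[0.45,0,-0.6,0,0,0],[0.3,0.05,-0.42,0,0,0],[0,0.05,0,0,0,0],[0,0,0,0,0,0],[0,0,0,0,0,0]]}}

```text
clock: 13.12
eef_pos: [563.4, 119.2, 256.0]
tool_rot: [-1.57, 0.001, -3.004]
force: [-0.4, 0.3, -2.8]
width: 24.8
```

{"name": "apply_moves", "arguments": {"targets": [[0,0.0125,0,0,0,0],[0,0,0,0,0,0]]}}

```text
clock: 13.38
eef_pos: [562.7, 120.1, 255.5]
tool_rot: [-1.571, -0.0, -3.003]
force: [-0.3, -1.0, -3.5]
width: 24.5
```

{"name": "apply_moves", "arguments": {"targets": [[0,0.0125,0,0,0,0],[0,0,0,0,0,0]]}}

```text
clock: 13.62
eef_pos: [562.5, 120.4, 255.1]
tool_rot: [-1.571, 0.0, -3.002]
force: [0.3, -0.0, -3.3]
width: 24.4
```

{"name": "apply_moves", "arguments": {"targets": [[0,0.0125,0,0,0,0],[0,0,0,0,0,0]]}}

```text
clock: 13.88
eef_pos: [562.6, 120.5, 254.9]
tool_rot: [-1.571, 0.0, -3.002]
force: [-1.1, -0.2, -0.9]
width: 24.6
```

{"name": "apply_moves", "arguments": {"targets": [[0,0.0125,0,0,0,0],[0,0,0,0,0,0]]}}

```text
clock: 14.12
eef_pos: [562.7, 120.5, 254.6]
tool_rot: [-1.571, 0.001, -3.002]
force: [-0.9, -1.2, 2.1]
width: 24.7
```

{"name": "apply_moves", "arguments": {"targets": [[0,0.0125,0,0,0,0],[0,0,0,0,0,0]]}}

```text
clock: 14.38
eef_pos: [562.8, 120.5, 254.4]
tool_rot: [-1.571, 0.001, -3.002]
force: [-1.3, -0.2, 4.7]
width: 25.0
```

{"name": "apply_moves", "arguments": {"targets": [[0,-0.2,0,0,0,0],[0.5,0,0.4,0,0,0],[0.6,0,0.45,0,0,0],[0.6,0,0.45,0,0,0],[0.42,0.08,0.3,0,0,0],[0,0.09,0,0,0,0],[0,0,0,0,0,0],[0,0,0,0,0,0]]}}

```text
clock: 15.38
eef_pos: [488.2, 46.2, 254.8]
tool_rot: [-1.571, 0.001, -3.001]
force: [0.7, 0.1, -3.3]
width: 24.8
```

{"name": "apply_moves", "arguments": {"targets": [[0,0.0125,0,0,0,0],[0,0,0,0,0,0]]}}

```text
clock: 15.62
eef_pos: [487.5, 45.6, 254.2]
tool_rot: [-1.571, -0.0, -3.002]
force: [1.2, 0.3, -2.9]
width: 25.0
```

{"name": "apply_moves", "arguments": {"targets": [[0,0.0125,0,0,0,0],[0,0,0,0,0,0]]}}

```text
clock: 15.88
eef_pos: [487.4, 45.3, 253.8]
tool_rot: [-1.571, -0.0, -3.002]
force: [0.2, -0.6, -4.2]
width: 24.9
```

{"name": "apply_moves", "arguments": {"targets": [[0,0.0125,0,0,0,0],[0,0,0,0,0,0]]}}

```text
clock: 16.12
eef_pos: [487.5, 45.3, 253.4]
tool_rot: [-1.571, 0.0, -3.002]
force: [0.0, -0.2, -3.3]
width: 24.9
```

{"name": "apply_moves", "arguments": {"targets": [[0,0.0125,0,0,0,0],[0,0,0,0,0,0]]}}

```text
clock: 16.38
eef_pos: [487.5, 45.3, 253.1]
tool_rot: [-1.571, 0.0, -3.002]
force: [-0.7, 0.6, -0.8]
width: 24.7
```

{"name": "apply_moves", "arguments": {"targets": [[0,-0.2,0,0,0,0],[-0.4,0,-0.3,0,0,0],[-0.55,0,-0.45,0,0,0],[-0.55,0,-0.5,0,0,0],[-0.43,0.05,-0.36,0,0,0],[0,0.08,0,0,0,0],[0,0,0,0,0,0],[0,0,0,0,0,0]]}}

```text
clock: 17.38
eef_pos: [554.3, 118.7, 255.7]
tool_rot: [-1.57, -0.001, -3.003]
force: [0.3, -0.1, -3.4]
width: 25.0
```

{"name": "apply_moves", "arguments": {"targets": [[0,0.0125,0,0,0,0],[0,0.0125,0,0,0,0],[0,0.0125,0,0,0,0],[0,0,0,0,0,0]]}}

```text
clock: 17.88
eef_pos: [555.0, 119.5, 254.6]
tool_rot: [-1.57, 0.001, -3.002]
force: [-1.7, -0.9, 2.0]
width: 24.4
```

{"name": "apply_moves", "arguments": {"targets": [[0,0.0125,0,0,0,0],[0,0,0,0,0,0]]}}

```text
clock: 18.12
eef_pos: [555.2, 119.6, 254.4]
tool_rot: [-1.57, 0.001, -3.002]
force: [-2.3, -1.4, 4.7]
width: 24.2
```

{"name": "apply_moves", "arguments": {"targets": [[0,0.0125,0,0,0,0],[0,0.0125,0,0,0,0],[0,0,0,0,0,0]]}}

```text
clock: 18.5
eef_pos: [555.4, 119.6, 254.1]
tool_rot: [-1.57, 0.002, -3.002]
force: [-2.2, -1.7, 9.5]
width: 24.8
```

{"name": "apply_moves", "arguments": {"targets": [[0,0.0125,0,0,0,0],[0,0,0,0,0,0]]}}

```text
clock: 18.75
eef_pos: [555.4, 119.6, 253.7]
tool_rot: [-1.571, 0.002, -3.002]
force: [-2.5, -1.7, 10.6]
width: 24.5
```

{"name": "apply_moves", "arguments": {"targets": [[0,0.0125,0,0,0,0],[0,0,0,0,0,0]]}}

```text
clock: 19.0
eef_pos: [555.3, 119.7, 253.3]
tool_rot: [-1.571, 0.002, -3.002]
force: [-3.0, -1.5, 11.2]
width: 25.0
```

{"name": "apply_moves", "arguments": {"targets": [[0,0.0125,0,0,0,0],[0,0.0125,0,0,0,0],[0,0,0,0,0,0]]}}

```text
clock: 19.38
eef_pos: [555.3, 119.9, 252.3]
tool_rot: [-1.571, 0.002, -3.002]
force: [-3.4, -1.7, 10.8]
width: 24.7
```

{"name": "apply_moves", "arguments": {"targets": [[0,0.01,0,0,0,0],[0,0,0,0,0,0]]}}

```text
clock: 19.62
eef_pos: [555.3, 119.9, 251.9]
tool_rot: [-1.571, 0.002, -3.002]
force: [-4.0, -0.9, 10.2]
width: 24.7
```

{"name": "apply_moves", "arguments": {"targets": [[0,-0.05,0,0,0,0],[0,-0.05,0,0,0,0],[0,0,0,0,0,0],[0,0,0,0,0,0]]}}

```text
clock: 20.12
eef_pos: [554.7, 120.0, 253.7]
tool_rot: [-1.571, -0.001, -3.002]
force: [-0.2, -0.2, -3.6]
width: 24.6
```

{"name": "apply_moves", "arguments": {"targets": [[0,0.0125,0,0,0,0],[0,0.0125,0,0,0,0],[0,0,0,0,0,0]]}}

```text
clock: 20.5
eef_pos: [554.9, 119.8, 253.1]
tool_rot: [-1.571, -0.0, -3.002]
force: [0.4, 0.6, -3.7]
width: 24.9
```

{"name": "apply_moves", "arguments": {"targets": [[0,0.0125,0,0,0,0],[0,0,0,0,0,0]]}}

```text
clock: 20.75
eef_pos: [555.0, 119.9, 252.9]
tool_rot: [-1.571, 0.0, -3.002]
force: [0.1, -0.1, -3.6]
width: 24.8
```

{"name": "apply_moves", "arguments": {"targets": [[0,0.0125,0,0,0,0],[0,0,0,0,0,0]]}}

```text
clock: 21.0
eef_pos: [555.0, 119.9, 252.6]
tool_rot: [-1.571, 0.001, -3.002]
force: [-1.0, -1.7, -0.2]
width: 24.7
```

{"name": "apply_moves", "arguments": {"targets": [[0,0.01,0,0,0,0],[0,0,0,0,0,0]]}}

```text
clock: 21.25
eef_pos: [555.1, 119.9, 252.4]
tool_rot: [-1.571, 0.001, -3.002]
force: [-0.3, -1.3, 3.5]
width: 24.4
```

{"name": "apply_moves", "arguments": {"targets": [[0,-0.2,0,0,0,0],[0.02,0,0.5,0,0,0],[0.03,0,0.8,0,0,0],[0.03,0,0.9,0,0,0],[0.03,0,0.9,0,0,0],[0.01,0.05,0.66,0,0,0],[0,0.07,0,0,0,0],[0,0,0,0,0,0],[0,0,0,0,0,0]]}}

```text
clock: 22.38
eef_pos: [570.9, -28.7, 254.9]
tool_rot: [-1.571, -0.0, -3.001]
force: [0.4, 0.0, -3.6]
width: 24.7
```

{"name": "apply_moves", "arguments": {"targets": [[0,0.0125,0,0,0,0],[0,0,0,0,0,0]]}}

```text
clock: 22.62
eef_pos: [571.1, -29.3, 254.6]
tool_rot: [-1.571, 0.0, -3.001]
force: [-0.7, 1.0, -2.8]
width: 24.6
```

{"name": "apply_moves", "arguments": {"targets": [[0,0.0125,0,0,0,0],[0,0,0,0,0,0]]}}

```text
clock: 22.88
eef_pos: [571.0, -29.7, 254.0]
tool_rot: [-1.571, -0.0, -3.002]
force: [0.4, -0.2, -4.4]
width: 24.4
```

{"name": "apply_moves", "arguments": {"targets": [[0,0.0125,0,0,0,0],[0,0,0,0,0,0]]}}

```text
clock: 23.12
eef_pos: [571.1, -29.8, 253.5]
tool_rot: [-1.571, 0.0, -3.002]
force: [0.6, -0.6, -2.4]
width: 24.9
```

{"name": "apply_moves", "arguments": {"targets": [[0,0.0125,0,0,0,0],[0,0,0,0,0,0]]}}

```text
clock: 23.38
eef_pos: [571.2, -29.8, 253.3]
tool_rot: [-1.571, 0.0, -3.002]
force: [-1.3, -1.1, -1.1]
width: 24.7
```

{"name": "apply_moves", "arguments": {"targets": [[0,0.0125,0,0,0,0],[0,0.0125,0,0,0,0],[0,0,0,0,0,0]]}}

```text
clock: 23.75
eef_pos: [571.4, -29.8, 252.8]
tool_rot: [-1.571, 0.001, -3.002]
force: [-1.8, 0.4, 6.1]
width: 24.5
```

{"name": "apply_moves", "arguments": {"targets": [[0,0.0125,0,0,0,0],[0,0,0,0,0,0]]}}

```text
clock: 24.0
eef_pos: [571.5, -29.8, 252.7]
tool_rot: [-1.571, 0.002, -3.002]
force: [-1.2, 0.5, 8.0]
width: 24.5
```

{"name": "apply_moves", "arguments": {"targets": [[0,0.0125,0,0,0,0],[0,0,0,0,0,0]]}}

```text
clock: 24.25
eef_pos: [571.6, -29.8, 252.5]
tool_rot: [-1.571, 0.002, -3.002]
force: [-2.3, 0.8, 8.7]
width: 24.7
```

{"name": "apply_moves", "arguments": {"targets": [[0,0.0075,0,0,0,0],[0,0,0,0,0,0]]}}

```text
clock: 24.5
eef_pos: [571.6, -29.8, 252.3]
tool_rot: [-1.57, 0.002, -3.002]
force: [-2.9, 0.6, 8.8]
width: 24.7
```

{"name": "apply_moves", "arguments": {"targets": [[0,-0.2,0,0,0,0],[-0.4,0,-0.3,0,0,0],[-0.55,0,-0.45,0,0,0],[-0.55,0,-0.5,0,0,0],[-0.41,0.05,-0.38,0,0,0],[0,0.07,0,0,0,0],[0,0,0,0,0,0],[0,0,0,0,0,0]]}}

```text
clock: 25.5
eef_pos: [637.0, 43.9, 253.6]
tool_rot: [-1.569, -0.002, -3.003]
force: [-0.6, 0.0, -3.3]
width: 24.5
```

{"name": "apply_moves", "arguments": {"targets": [[0,0.0125,0,0,0,0],[0,0,0,0,0,0]]}}

```text
clock: 25.75
eef_pos: [637.2, 44.2, 253.5]
tool_rot: [-1.57, -0.001, -3.003]
force: [0.0, -0.4, -3.0]
width: 25.0
```

{"name": "apply_moves", "arguments": {"targets": [[0,0.0125,0,0,0,0],[0,0,0,0,0,0]]}}

```text
clock: 26.0
eef_pos: [637.5, 44.6, 253.3]
tool_rot: [-1.57, -0.0, -3.003]
force: [-1.6, -1.6, 0.8]
width: 24.8
```

{"name": "apply_moves", "arguments": {"targets": [[0,0,0,0,0,0],[0,0,0,0,0,0]]}}

```text
clock: 26.25
eef_pos: [637.6, 44.7, 253.2]
tool_rot: [-1.57, -0.0, -3.003]
force: [-2.0, -3.5, 1.7]
width: 24.5
```

{"name": "apply_moves", "arguments": {"targets": [[0,-0.2,0,0,0,0],[0.5,0,-0.05,0,0,0],[0.8,0,-0.12,0,0,0],[0.9,0,-0.12,0,0,0],[0.9,0,-0.12,0,0,0],[0.61,0.05,-0.11,0,0,0],[0,0.1,0,0,0,0],[0,0,0,0,0,0],[0,0,0,0,0,0],[0,0,0,0,0,0]]}}

```text
clock: 27.5
eef_pos: [488.4, 45.5, 254.9]
tool_rot: [-1.571, 0.0, -3.002]
force: [0.4, 0.2, -2.6]
width: 24.5
```

{"name": "apply_moves", "arguments": {"targets": [[0,0.0125,0,0,0,0],[0,0,0,0,0,0]]}}

```text
clock: 27.75
eef_pos: [487.9, 45.4, 254.3]
tool_rot: [-1.571, -0.0, -3.002]
force: [1.0, -0.8, -3.9]
width: 24.6
```

{"name": "apply_moves", "arguments": {"targets": [[0,0.0125,0,0,0,0],[0,0,0,0,0,0]]}}

```text
clock: 28.0
eef_pos: [487.8, 45.4, 253.9]
tool_rot: [-1.571, -0.0, -3.002]
force: [1.0, 0.0, -2.7]
width: 24.5
```

{"name": "apply_moves", "arguments": {"targets": [[0,0.0125,0,0,0,0],[0,0,0,0,0,0]]}}

```text
clock: 28.25
eef_pos: [487.8, 45.4, 253.4]
tool_rot: [-1.571, 0.0, -3.002]
force: [-1.0, -0.3, -3.4]
width: 24.5
```

{"name": "apply_moves", "arguments": {"targets": [[0,0.0125,0,0,0,0],[0,0,0,0,0,0]]}}

```text
clock: 28.5
eef_pos: [487.8, 45.4, 252.9]
tool_rot: [-1.571, 0.0, -3.002]
force: [0.2, 0.0, -3.2]
width: 24.9
```

{"name": "apply_moves", "arguments": {"targets": [[0,0.01,0,0,0,0],[0,0,0,0,0,0]]}}

```text
clock: 28.75
eef_pos: [487.9, 45.4, 252.7]
tool_rot: [-1.571, 0.0, -3.002]
force: [-0.2, 0.3, -1.8]
width: 24.5
```

{"name": "apply_moves", "arguments": {"targets": [[0,0.01,0,0,0,0],[0,0,0,0,0,0]]}}

```text
clock: 29.0
eef_pos: [488.0, 45.4, 252.5]
tool_rot: [-1.571, 0.001, -3.002]
force: [-0.7, 0.1, 1.8]
width: 24.8
```

{"name": "apply_moves", "arguments": {"targets": [[0,-0.2,0,0,0,0],[-0.5,0,0.05,0,0,0],[-0.8,0,0.12,0,0,0],[-0.9,0,0.12,0,0,0],[-0.9,0,0.12,0,0,0],[-0.61,0.05,0.11,0,0,0],[0,0.08,0,0,0,0],[0,0,0,0,0,0],[0,0,0,0,0,0],[0,0,0,0,0,0]]}}

```text
clock: 30.25
eef_pos: [637.3, 45.5, 255.4]
tool_rot: [-1.571, 0.0, -3.002]
force: [0.3, -0.4, -3.5]
width: 24.4
```

{"name": "apply_moves", "arguments": {"targets": [[0,0.0125,0,0,0,0],[0,0,0,0,0,0]]}}

```text
clock: 30.5
eef_pos: [637.5, 45.4, 254.5]
tool_rot: [-1.571, 0.0, -3.002]
force: [-0.8, 0.1, -3.0]
width: 24.7
```

{"name": "apply_moves", "arguments": {"targets": [[0,0.0125,0,0,0,0],[0,0,0,0,0,0]]}}

```text
clock: 30.75
eef_pos: [637.6, 45.4, 253.9]
tool_rot: [-1.571, -0.0, -3.002]
force: [0.8, -0.3, -2.9]
width: 24.8
```

{"name": "apply_moves", "arguments": {"targets": [[0,0.0125,0,0,0,0],[0,0,0,0,0,0]]}}

```text
clock: 31.0
eef_pos: [637.7, 45.4, 253.5]
tool_rot: [-1.571, 0.0, -3.002]
force: [0.1, -0.5, -3.0]
width: 24.5
```

{"name": "apply_moves", "arguments": {"targets": [[0,0.0125,0,0,0,0],[0,0,0,0,0,0]]}}

```text
clock: 31.25
eef_pos: [637.8, 45.4, 253.3]
tool_rot: [-1.571, 0.001, -3.002]
force: [-0.2, 0.0, -0.0]
width: 24.5
```

{"name": "apply_moves", "arguments": {"targets": [[0,0.0125,0,0,0,0],[0,0.0125,0,0,0,0],[0,0.0125,0,0,0,0],[0,0,0,0,0,0]]}}

```text
clock: 31.75
eef_pos: [638.1, 45.4, 252.8]
tool_rot: [-1.571, 0.002, -3.002]
force: [-0.9, 0.8, 7.3]
width: 24.4
```

{"name": "apply_moves", "arguments": {"targets": [[0,0.01,0,0,0,0],[0,0,0,0,0,0]]}}

```text
clock: 32.0
eef_pos: [638.2, 45.5, 252.7]
tool_rot: [-1.571, 0.002, -3.002]
force: [-2.0, -0.0, 8.2]
width: 24.5
```

{"name": "apply_moves", "arguments": {"targets": [[0,0.0125,0,0,0,0],[0,0,0,0,0,0]]}}

```text
clock: 32.25
eef_pos: [638.2, 45.4, 252.4]
tool_rot: [-1.571, 0.002, -3.002]
force: [-3.1, -1.0, 9.1]
width: 24.5
```

{"name": "apply_moves", "arguments": {"targets": [[0,-0.04,0,0,0,0],[0,-0.025,0,0,0,0],[0,0,0,0,0,0],[0,0,0,0,0,0]]}}

```text
clock: 32.75
eef_pos: [637.8, 45.4, 253.0]
tool_rot: [-1.571, 0.0, -3.002]
force: [0.1, -0.3, 1.6]
width: 25.0
```

{"name": "apply_moves", "arguments": {"targets": [[0,0.0125,0,0,0,0],[0,0,0,0,0,0],[0,0,0,0,0,0]]}}

```text
clock: 33.12
eef_pos: [637.8, 45.4, 252.8]
tool_rot: [-1.571, 0.0, -3.002]
force: [-0.1, 0.1, 1.9]
width: 24.5
```

{"name": "apply_moves", "arguments": {"targets": [[0,0.0125,0,0,0,0],[0,0,0,0,0,0],[0,0,0,0,0,0]]}}

```text
clock: 33.5
eef_pos: [637.9, 45.4, 252.7]
tool_rot: [-1.571, 0.001, -3.002]
force: [-0.0, 0.3, 4.2]
width: 24.8
```

{"name": "apply_moves", "arguments": {"targets": [[0,-0.2,0,0,0,0],[0.4,0,-0.5,0,0,0],[0.45,0,-0.6,0,0,0],[0.45,0,-0.6,0,0,0],[0.3,0.05,-0.42,0,0,0],[0,0.1,0,0,0,0],[0,0,0,0,0,0],[0,0,0,0,0,0],[0,0,0,0,0,0]]}}

```text
clock: 34.62
eef_pos: [563.0, 119.7, 254.1]
tool_rot: [-1.57, 0.0, -3.003]
force: [0.4, 0.6, -2.8]
width: 24.8
```

{"name": "apply_moves", "arguments": {"targets": [[0,0.0125,0,0,0,0],[0,0,0,0,0,0]]}}

```text
clock: 34.88
eef_pos: [562.5, 120.4, 253.6]
tool_rot: [-1.571, -0.0, -3.002]
force: [-1.5, 0.3, -3.4]
width: 24.9
```

{"name": "apply_moves", "arguments": {"targets": [[0,0.0125,0,0,0,0],[0,0,0,0,0,0]]}}

```text
clock: 35.12
eef_pos: [562.5, 120.5, 253.2]
tool_rot: [-1.571, 0.0, -3.002]
force: [-0.1, 0.1, -2.7]
width: 24.9
```

{"name": "apply_moves", "arguments": {"targets": [[0,0.0125,0,0,0,0],[0,0,0,0,0,0]]}}

```text
clock: 35.38
eef_pos: [562.6, 120.5, 252.9]
tool_rot: [-1.571, 0.001, -3.002]
force: [-0.8, -0.5, -0.9]
width: 24.9
```

{"name": "apply_moves", "arguments": {"targets": [[0,0.0075,0,0,0,0],[0,0,0,0,0,0]]}}

```text
clock: 35.62
eef_pos: [562.7, 120.5, 252.8]
tool_rot: [-1.571, 0.001, -3.002]
force: [-0.5, -0.1, 2.2]
width: 24.7
```

{"name": "apply_moves", "arguments": {"targets": [[0,-0.2,0,0,0,0],[0.05,0,0.5,0,0,0],[0.12,0,0.8,0,0,0],[0.12,0,0.9,0,0,0],[0.12,0,0.9,0,0,0],[0.11,0.05,0.61,0,0,0],[0,0.1,0,0,0,0],[0,0,0,0,0,0],[0,0,0,0,0,0],[0,0,0,0,0,0]]}}

```text
clock: 36.88
eef_pos: [562.6, -28.5, 254.4]
tool_rot: [-1.571, 0.0, -3.001]
force: [0.2, -0.3, -3.0]
width: 24.4
```

{"name": "apply_moves", "arguments": {"targets": [[0,0.0125,0,0,0,0],[0,0,0,0,0,0]]}}

```text
clock: 37.12
eef_pos: [562.5, -29.1, 253.8]
tool_rot: [-1.571, 0.0, -3.002]
force: [-0.4, 0.1, -4.0]
width: 24.5
```

{"name": "apply_moves", "arguments": {"targets": [[0,0.0125,0,0,0,0],[0,0,0,0,0,0]]}}

```text
clock: 37.38
eef_pos: [562.5, -29.4, 253.3]
tool_rot: [-1.571, -0.0, -3.002]
force: [-0.3, 0.9, -4.2]
width: 24.6
```

{"name": "apply_moves", "arguments": {"targets": [[0,0.01,0,0,0,0],[0,0,0,0,0,0]]}}

```text
clock: 37.62
eef_pos: [562.6, -29.4, 253.1]
tool_rot: [-1.571, 0.0, -3.002]
force: [0.8, -0.1, -2.4]
width: 24.6
```

{"name": "apply_moves", "arguments": {"targets": [[0,0.01,0,0,0,0],[0,0,0,0,0,0]]}}

```text
clock: 37.88
eef_pos: [562.6, -29.4, 252.9]
tool_rot: [-1.571, 0.001, -3.002]
force: [0.1, -0.4, 0.8]
width: 25.0
```

{"name": "apply_moves", "arguments": {"targets": [[0,-0.4,0,0,0,0],[0,-0.6,0,0,0,0],[0.1,-0.17,0.4,0,0,0],[0.2,0,0.8,0,0,0],[0.3,0,0.9,0,0,0],[0.3,0,0.9,0,0,0],[0.3,0,0.9,0,0,0],[0.2,0,0.9,0,0,0],[0.2,0,0.7,0,0,0],[0.1,0,0.47,0,0,0],[0,0,0,0,0,0],[0,0,0,0,0,0]]}}

```text
clock: 39.38
eef_pos: [528.7, -273.6, 299.0]
tool_rot: [-1.572, 0.0, -3.0]
force: [-0.1, 0.8, -3.3]
width: 24.7
```

{"name": "apply_moves", "arguments": {"targets": [[0,0,0,0,0,0],[0,0,0,0,0,0]]}}

```text
clock: 39.62
eef_pos: [528.7, -274.2, 299.4]
tool_rot: [-1.571, 0.0, -3.0]
force: [-0.5, 0.0, -2.8]
width: 24.9
```

```bash
python3 - <<'E'
from h import *
need([528.9,-275.0,180],[-np.pi/2,0,-3.0025])
E
```

```text
t 39.625 pos [ 528.7 -274.2  299.4] F [-0.5  0.  -2.8] w 24.9 rot [-1.5711e+00  3.0000e-04 -3.0004e+00] units [-1.000e-03  2.986e+00  2.000e-02]
turn [ 0.002  0.015 -0.002]
```

{"name": "apply_moves", "arguments": {"targets": [[0,0.5,0.02,0,0,0],[0,0.8,0,0,0,0],[0,0.8,0,0,0,0],[0,0.6,0,0,0,0],[0,0.3,0,0,0,0],[0,0,0,0,0,0],[0,0,0,0,0,0]]}}

```text
clock: 40.5
eef_pos: [529.3, -276.4, 180.4]
tool_rot: [-1.57, 0.002, -3.002]
force: [-0.2, 0.5, -2.3]
width: 24.6
```

```bash
python3 - <<'E'
from h import *
need([528.9,-275.0,104.5])
a=get_image("scene")[230:330,140:260,::-1]; b=get_image("top")[180:280,340:460,::-1]
cv2.imwrite("pics/s3.png",cv2.resize(np.hstack([a,b]),None,fx=3.3,fy=3.3,interpolation=2))
E
```

```text
t 40.5 pos [ 529.3 -276.4  180.4] F [-0.2  0.5 -2.3] w 24.6 rot [-1.5696e+00  1.8000e-03 -3.0021e+00] units [ 0.008  1.898 -0.038]
```

View pics/s3.png

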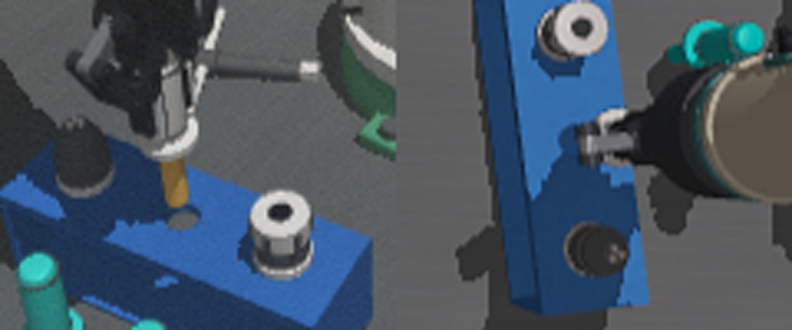

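```bash
python3 - <<'E'
from h import *
e=read_state()["eef_pos"]
im=cv2.cvtColor(get_image("scene")[:,:,::-1].copy(),cv2.COLOR_BGR2HSV)
m=cv2.inRange(im[270:310,180:210],(8,110,50),(28,255,255)); 
for y in range(40):
    x=np.flatnonzero(m[y]); 
    if len(x)>2: print(270+y,180+x.min(),180+x.max(),end=' | ')
print("\naxis proj",[proj("scene",e-np.array([0,0,k])).round(1) for k in(22,50,81)])
print("hole proj",proj("scene",np.array([528.9,-275,85])),"d/dx,dy",proj("scene",np.array([538.9,-275,85])),proj("scene",np.array([528.9,-265,85])))
hs=im[285:308,183:208]; print(hs[8:22,:,1])
E
```

```text
279 189 195 | 280 189 195 | 281 189 195 | 282 189 195 | 283 189 195 | 284 189 195 | 285 190 195 | 286 190 196 | 287 190 196 | 288 190 196 | 289 190 196 | 290 190 196 | 291 191 195 | 
axis proj [array([190.4, 273. ]), array([191.7, 282. ]), array([193.1, 291.6])]
hole proj [194.00707068 295.49060602] d/dx,dy [197.37807999 297.43114692] [196.99897574 292.66154738]
[[155 156 158 164 154 170 164 154 162 124 119 160 153 151 157 157 168 168
  176 171 177 178 174 176 177]
 [158 165 157 157 153 158 162 161 157 135 110 109  88  81 106 106 135 160
  173 176 178 181 176 176 177]
 [154 168 162 159 160 170 154 153 144  72  16  16  19  18  13  13  72 157
  175 173 178 174 177 171 178]
 [159 149 163 151 169 175 159 150  74  26  15  11  21  15  13  16  25 158
  179 175 182 174 173 177 179]
 [171 168 174 169 176 174 175 123  19  13  21  11  16  18  16  23  96 175
  179 176 177 173 177 179 175]
 [178 177 177 176 177 178 171 145  55  33  23  18  13  33  54 102 175 178
  177 175 177 177 171 179 176]
 [177 172 179 178 182 174 175 183 170 109  78  67  73 103 134 182 176 173
  180 174 174 182 178 176 173]
 [176 179 178 176 173 179 176 178 177 176 177 178 181 178 176 178 177 175
  175 180 173 177 179 175 180]
 [181 179 176 173 180 175 178 175 173 180 178 181 176 180 178 178 177 178
  174 182 177 181 175 174 177]
 [177 175 176 173 178 175 176 180 182 177 179 180 180 173 176 176 178 174
  179 177 172 174 179 181 185]
 [174 179 177 180 180 177 179 182 175 177 171 176 180 177 181 172 176 179
  180 175 175 177 177 176 176]
 [182 177 176 180 179 179 173 179 177 177 178 179 180 178 182 178 177 175
  182 177 175 172 180 179 176]
 [177 180 179 178 179 179 179 177 177 178 178 178 181 176 176 177 177 175
  177 178 177 179 180 177 180]
 [177 177 184 177 178 175 179 184 174 180 180 182 174 176 178 178 176 177
  181 178 176 179 179 179 181]]
```

{"name": "apply_moves", "arguments": {"targets": [[-0.03,0,-0.03,0,0,0],[0,0.15,0,0,0,0],[0,0.25,0,0,0,0],[0,0,0,0,0,0]]}}

```text
clock: 41.15
eef_pos: [528.5, -274.3, 162.0]
tool_rot: [-1.572, -0.002, -3.002]
force: [-0.2, -0.5, -3.6]
width: 24.4
```

{"name": "apply_moves", "arguments": {"targets": [[0,0,0,0,0,0],[0,0,0,0,0,0]]}}

```text
clock: 41.4
eef_pos: [529.7, -274.9, 163.5]
tool_rot: [-1.571, 0.0, -3.002]
force: [-0.5, -0.7, -2.7]
width: 24.6
```

Nose is about in the hole with no contact. Lower on, watching the force.

{"name": "apply_moves", "arguments": {"targets": [[0,0.1,0,0,0,0],[0,0.2,0,0,0,0],[0,0.3,0,0,0,0],[0,0.3,0,0,0,0],[0,0.2,0,0,0,0],[0,0.1,0,0,0,0],[0,0,0,0,0,0],[0,0,0,0,0,0]]}}

```text
clock: 42.4
eef_pos: [529.8, -274.9, 115.7]
tool_rot: [-1.57, 0.001, -3.002]
force: [-0.5, 0.1, -3.4]
width: 24.6
```

{"name": "apply_moves", "arguments": {"targets": [[0,0.1,0,0,0,0],[0,0.1,0,0,0,0],[0,0.06,0,0,0,0],[0,0,0,0,0,0],[0,0,0,0,0,0]]}}

```text
clock: 43.02
eef_pos: [529.6, -274.8, 104.9]
tool_rot: [-1.571, 0.0, -3.002]
force: [0.1, -0.9, -3.8]
width: 24.6
```

{"name": "apply_moves", "arguments": {"targets": [[0,0.0125,0,0,0,0],[0,0,0,0,0,0]]}}

```text
clock: 43.28
eef_pos: [529.5, -274.7, 104.5]
tool_rot: [-1.571, 0.0, -3.002]
force: [0.4, -1.0, -3.7]
width: 24.8
```

{"name": "apply_moves", "arguments": {"targets": [[0,0.0125,0,0,0,0],[0,0,0,0,0,0]]}}

```text
clock: 43.52
eef_pos: [529.5, -274.8, 104.2]
tool_rot: [-1.571, 0.0, -3.002]
force: [-1.2, 1.2, -0.7]
width: 24.9
```

Flange is touching the plate. One more small step, then open.

{"name": "apply_moves", "arguments": {"targets": [[0,0.005,0,0,0,0],[0,0,0,0,0,0]]}}

```text
clock: 43.78
eef_pos: [529.6, -274.8, 104.2]
tool_rot: [-1.571, 0.0, -3.002]
force: [-1.6, 0.5, 3.8]
width: 24.4
```

{"name": "apply_moves", "arguments": {"targets": [[0,0,0,0,0,0],[0,0,0,0,0,0],[0,0,0,0,0,0],[0,0,0,0,0,0],[0,0,0,0,0,0]], "jaw": 0.4}}

```text
clock: 44.4
eef_pos: [529.5, -274.7, 103.7]
tool_rot: [-1.571, -0.0, -3.002]
force: [-0.4, 0.2, -1.1]
width: 59.6
```

{"name": "apply_moves", "arguments": {"targets": [[0,-0.2,0,0,0,0],[0,-0.5,0,0,0,0],[0,-0.8,0,0,0,0],[0,-0.9,0,0,0,0],[0,-0.9,0,0,0,0],[0,-0.8,0,0,0,0],[0.5,-0.3,0.3,0,0,0],[0.9,0,0.3,0,0,0],[0.9,0,0.2,0,0,0],[0.7,0,0,0,0,0],[0,0,0,0,0,0],[0,0,0,0,0,0]]}}

```text
clock: 45.9
eef_pos: [414.7, -323.4, 279.5]
tool_rot: [-1.571, -0.0, -3.003]
force: [0.4, -0.1, -0.5]
width: 59.7
```

```bash
python3 - <<'E'
from h import *
print(read_state()["clock"],read_state()["force"])
a=get_image("scene")[160:350,110:340,::-1]; b=get_image("top")[150:340,210:440,::-1]
cv2.imwrite("pics/s4.png",cv2.resize(np.hstack([a,b]),None,fx=1.73,fy=1.73,interpolation=2))
E
```

```text
45.9 [ 0.41924859 -0.10560978 -0.45086585]
```

View pics/s4.png

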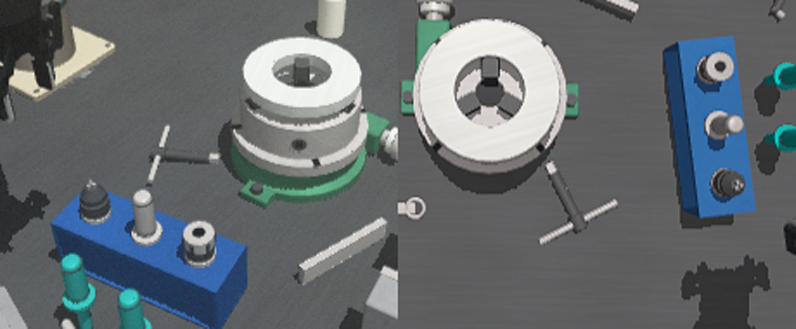

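The picture shows the bar standing upright in the middle pocket of the rack (scene crop (145,215), top crop (728,125)). Its neighbours and the ring are undisturbed, and the gripper is clear.

```bash
python3 -c "
from cell import *
print(finish_job())"
```

```text
the job is handed in; nothing more can be done
None
```

The ring face is level to within about 0.3–0.4 mm across the ring by my last touches, against the 1.5 mm asked. The bar is back in its own middle pocket. The job was handed in at about 46 s of the 72 s allowed.

- **Finding the tilt:** I touched the face at four points 75 mm out, with force rises of up to 8.4 N, so one touch went a little over the 8 N mark. The +y side stood about 3.8 mm higher than the −y side over 150 mm; along x the difference was only about 0.4 mm.
- **Pressing:** I pressed the +y side down at about 15 N. That overshot slightly, by about 0.7 mm across +y to −y, and left about 0.7 mm across x. I corrected both with small presses of about 13 N at −y and then at +x.
- **Last checks:** Tool heights at contact were +x 253.25, +y about 253.15 and −y about 253.2 mm. I did not touch −x again after the final correction, so the level there is inferred from the other three and the unchanged centre height.
- **Putting the bar back:** The bar hung about 1–2.5 mm off the hole centre in the picture, so I shifted it a little toward the hole. It then went in without catching. The last picture shows it upright in its pocket with its neighbours as they were and the gripper clear.

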